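# Tap a jammed tuning peg out of its tin

## Task

The sheesham tuning peg has jammed in the neck of the square peg tin. Pick up the tin by its handle, tip its mouth well down over the tray and tap its rim against the brick ledge's edge above the tray as often as it takes until the peg comes out and lies in the tray, without the fingers touching the peg and without disturbing the jug, spare bulb, saucer or hammer; then set the empty tin down flat on its base on the bench, clear of the tray, and let go.

Things in the scene. Friction and masses are not known exactly. Their poses are not given: they have to be found in the camera images.
- tin_mid (a point): Centre of the peg tin (without its handle): a square tin tube 110 mm long, 42 x 42 mm outside, walls 3 mm, 0.16 kg, lying on its base on the bench, so this point is 21 mm up. Axes: x along the tin from the open mouth (x = -55 mm) to the closed end (+55 mm), y across, z up through the handle and the top wall with its 14 mm sight slot. The mouth starts facing the robot within 0.4 rad.
- tin_mouth (a point): Centre of the tin's open mouth, on the tin's axis in the plane of its rim, axes as tin_mid. The rim is 42 mm square outside, its lower edge 21 mm below this point when the tin lies flat.
- peg_mid (a point): Centre of the jammed sheesham peg, half-way along it: 90 mm long, 60 g; along its x axis a square brass-bound head 30 x 30 mm from x = -45 to -19 mm, then a round shank of 16 mm diameter to x = +45 mm. It starts inside the tin, head towards the mouth, the head's front some 8 mm inside the rim (its centre at about x = -2 mm in the tin's axes).
- ledge_edge (a point): Middle of the front top edge of the fixed brick-topped ledge, 70 mm above the bench: the hard edge to tap on. Axes: x horizontal, across the edge, from the tray towards the ledge (the top is 102 mm deep); y along the edge (the ledge is 260 mm long, +-130 mm from this point); z up.
- tray_in (a point): Centre of the inner floor (3 mm above the bench) of a fixed blue open tin tray, 150 mm (x) by 220 mm (y) outside, walls 3 mm thick and 32 mm high. It stands along the foot of the ledge, below the edge, with a 4 mm gap; axes as ledge_edge.
- ledge: The same ledge, 100 x 260 x 70 mm: origin at the centre of its underside, axes as ledge_edge.
- handle_mid (a point): Centre of the wooden handle bar above the tin, by which it is held: 50 mm long (tin x), 18 mm wide (y, grip across this), 32 mm tall, axes as the tin, at x = +3 mm and 76 mm above the tin's base; its underside clears the tin by 18 mm. Its rods are sprung: it can be pressed 16 mm towards mouth and base, 40 degrees off the tin's z (3 N to start, 8 N at the end), so taps are cushioned for the arm.
- tin: The peg tin again: origin at the centre of its base, 21 mm below tin_mid, same axes. The bore is 36 x 36 mm; a brass band marks the mouth.
- peg: The peg again, origin 15 mm below peg_mid, same axes. Sprung brass lips 27 to 33 mm inside the rim clamp its head and hold it when tipped up to 55 degrees. Each sharp stop of the tipped tin on something hard moves it out a little (some 1 to 4 mm for a brisk tap at 0.2 to 0.4 m/s, hardly at all for a slow one); after about 6 to 9 mm the head is past the lips and the peg slides out by itself if the tin is tipped 30 degrees or more (friction about 0.35).
- jug: Bystander: turquoise enamel jug, 92 mm across, 125 mm tall, handle to its +y side reaching 71 mm; origin at the centre of its underside. It stands beside the tray, on the side away from the tin.
- bulb: Bystander: spare frosted bulb with brass cap lying in an open cardboard sleeve 120 x 70 mm, 67 mm high; origin under the middle of the sleeve.
- saucer: Bystander: white porcelain saucer of brass tacks, 126 mm across, 22 mm high; origin at the centre of its underside.
- hammer: Bystander: small hammer about 170 mm long lying on the bench; origin at its middle, x along it.
Mind the look-alikes: they are no part of the job. What is shaped like the tin but orange is not meant.

How it is judged (in metres and radians):
On the way, in this order (a step that is already met when the one before it is completed fails the run):
1. the tin is lifted and tipped at least 25 degrees mouth down, clear of the ledge, the peg still jammed inside (angle between tin's own x axis and vertical below 1.15 rad and height (world z) of tin_mid above 0.09 m and not (contact force between tin and ledge above 0.2 N) and x of peg_mid in the frame of tin between -0.013 and 0.02 m and z of peg_mid in the frame of tin between 0 and 0.042 m), for 0.1 s.
2. the tipped tin's rim is tapped on the front edge of the ledge (over 1.5 N) with the peg still jammed inside (angle between tin's own x axis and vertical below 1.15 rad and contact force between tin and ledge above 1.5 N and x of tin_mouth in the frame of ledge_edge between -0.045 and 0.045 m and y of tin_mouth in the frame of ledge_edge between -0.13 and 0.13 m and z of tin_mouth in the frame of ledge_edge between -0.03 and 0.045 m and x of peg_mid in the frame of tin between -0.013 and 0.02 m and z of peg_mid in the frame of tin between 0 and 0.042 m).
3. the peg has come out into the tray (x of peg_mid in the frame of tray_in between -0.073 and 0.073 m and y of peg_mid in the frame of tray_in between -0.108 and 0.108 m and z of peg_mid in the frame of tray_in between 0 and 0.04 m), for 0.2 s.
At the end, for the whole second after the job is handed in: The peg lies still within the tray (its centre inside the walls and less than 40 mm above the tray floor); the tin lies still and flat (within 4 degrees) on its base on the bench, its centre more than 100 mm from the tray's centre; jug, bulb, saucer and hammer are within 30 mm of where they were (all of step 3 and angle between tin's own z axis and vertical below 0.07 rad and height (world z) of tin_mid below 0.0245 m and angle between tin's own x axis and vertical between 1.5 and 1.64 rad and horizontal distance between tin_mid and tray_in above 0.1 m and linear speed of peg below 0.03 m/s and linear speed of tin below 0.02 m/s and distance of each of jug, bulb, saucer, hammer from where it was at the start of the episode below 0.03 m); the robot touches nothing.
It fails at once if the fingers touch the peg (contact force between the fingers and peg above 0.3 N).
It fails at once if the jug is knocked (tipped, or moved over 30 mm) (distance of jug from where it was at the start of the episode above 0.03 m or angle between jug's own z axis and vertical above 0.4 rad).
It fails at once if the bulb is knocked (tipped, or moved over 30 mm) (distance of bulb from where it was at the start of the episode above 0.03 m or angle between bulb's own z axis and vertical above 0.4 rad).
It fails at once if the saucer is knocked (tipped, or moved over 30 mm) (distance of saucer from where it was at the start of the episode above 0.03 m or angle between saucer's own z axis and vertical above 0.4 rad).
It fails at once if the hammer is moved over 30 mm (distance of hammer from where it was at the start of the episode above 0.03 m).
It also fails if it takes over 54 s, if anything falls off the work surface, if the arm or the gripper's body presses on something with over 40 N, if the wrist force passes 120 N, or if a joint passes its speed limit or range.

## Robot

A 6-joint arm with a two-finger parallel gripper is mounted at the origin on the work surface. World frame = base frame: x ahead of the robot, y to its left, z up, the work surface at z = 0. Lengths are in mm, angles in rad, forces in N, time in s.
With the tool pointing down it reaches from about 325 to 1000 mm from the base axis. Payload 5.1 kg.
Tool frame: the origin (TCP) lies at the very end of the fingers, on their centre line; the grasp point (between the pads) lies 19 mm behind it; z points along the fingers, y is the line along which they close (so a half turn about z gives the same grasp; the last joint's range is limited). The gripper opens to 85 mm and grips with 20 to 120 N. Pads are 22 mm wide; open, the fingers measure 114 mm over their backs; the gripper's body (76 mm by 85 mm) begins 54 mm behind the grasp point. The pads swing forward as they close: fully open they stand 13 mm farther back than shut.
Start: joints at [-1.224, 0.124, 1.65, -0, 1.367, -0.083], TCP at [270.815, -590.884, 231.322] pointing down, gripper open.
Joint ranges: [-2.61, 2.61], [-1.02, 2.33], [0.03, 2.71], [-1.35, 4.49], [0.32, 2.68], [-2.91, 2.91]. Speed limits (rad/s): [2.57, 2.57, 3.14, 3.14, 3.14, 3.14].

## Interface

Orientations are given as a 3x3 rotation matrix whose columns are the frame's x, y, z axes.
In Python, from plant import * gives the robot as it stands.
- The arm moves only by the tool step_arm, never from a script. Its argument "steps" is a list of rows, each a list of 2 entries, a list of its own where there are three numbers: the shift along the world's x, y, z each as a share of 0.025 m, from -1 to 1, then the turn, a rotation vector about the world's x, y, z each as a share of 8 degrees, from -1 to 1. A call has 1 to 10 rows; each row shifts and turns the commanded pose from where the row before left it; what a row does not reach is not made up. A row lasts 1/10 s, in which the tool goes at most 50 mm and 8.59 degrees, less where a joint would pass 70% of its speed; a pose out of reach is approached as far as the arm can. A call with a number of a shift or a turn outside -1 to 1 is refused whole. A call with a gripper value outside its range is refused whole. "claw" is the opening, from 0 (shut) to 1 (fully open), set as the call begins (left out, the last holds). The fingers move at their own pace and stop on an object; "squeeze" is the grip in N (left out, the last holds). Time passes only in rows, so rows that do not move let the fingers close. It gives the time, the measured TCP pose, the force, the opening and the grip force at its end, in the units of the state.
- state(): the state, without advancing time (a new reading comes with each control period).
- get_image(name): name is "scene" or "top" or "wrist"; returns the picture (400x640x3 uint8, red, green, blue); there is no depth.
- get_calibration(name): a dict with "fx", "fy", "cx", "cy" (pixels), "pose" (4x4, takes a point from camera to world coordinates); the wrist camera has in their place "tool_from_camera" (4x4, takes a point from camera to tool coordinates, whose origin is the TCP and whose axes are the flange's). Camera axes: x right, y up, looking along -z (the intrinsics and any distortion apply to the point x, -y, -z); pixel columns grow to the right and rows downward; lengths in mm; the calibration is good to about 2 mm. A picture is of the moment at which its call begins: read the wrist's pose just before it. get_calibration takes no time and is no camera call.
- job_done(): hands the job in; it is judged then, once.
The state is a dict: "time_s": time; "joint_positions": joint angles; "joint_vel": joint speeds; "tau": joint torques, N m; "tcp_pos": TCP position; "tool_rot": TCP orientation; "ft_force": force on the tool from outside, world axes, zero at the start; "torque": the same for the moment, N m; "opening": finger opening in mm; "grip_force": force on a finger pad.
Only numpy, scipy, OpenCV 4.12 (cv2) and the standard library are available. Lean on these libraries where they do the work, as an engineer would, in place of code of your own. Each camera call takes 0.05 s, during which the arm holds its last target. There are 200 camera calls.

## Working session

There is one attempt and no reset: what is moved stays moved. The work goes in short steps, Python scripts to look and compute and a tool call to move; the robot and the scene stay as the last step left them, time stands still between calls to the robot, and variables do not carry over. Pictures are saved under pics/ and viewed, at most 10 in all, crops included, and the job is handed in when it is done.

Besides the shell and the picture viewer there is one more tool, called after "Call:" as name(argument=value, ...), one argument or row to a line, values as JSON. step_arm: Moves the arm, as the interface text tells. Its arguments: {"type":"object","properties":{"steps":{"type":"array","items":{"type":"array"}},"claw":{"type":"number"},"squeeze":{"type":"number"}},"required":["steps"]}

```bash
mkdir -p pics
python3 - <<'E'
from plant import *
import cv2,numpy as np
for n in ["scene","top"]:
    cv2.imwrite(f"pics/{n}0.png",get_image(n)[:,:,::-1])
    c=get_calibration(n);print(n,{k:(np.round(v,3).tolist() if k=="pose" else v) for k,v in c.items()})
print(np.round(get_calibration("wrist")["tool_from_camera"],3).tolist())
s=state();print(s["time_s"],s["tool_rot"],s["ft_force"],s["opening"])
E
```

```text
scene {'fx': 458.20730075219046, 'fy': 458.20730075219046, 'cx': 319.65573179059544, 'cy': 196.3369365058073, 'pose': [[0.77, -0.492, 0.406, 1141.505], [0.638, 0.594, -0.49, -583.522], [-0.0, 0.637, 0.771, 1066.973], [0.0, 0.0, 0.0, 1.0]]}
top {'fx': 411.1186450281276, 'fy': 411.1186450281276, 'cx': 320.8714088037428, 'cy': 199.28191806853857, 'pose': [[-0.018, 0.999, -0.051, 547.082], [-1.0, -0.019, -0.014, 30.077], [-0.015, 0.051, 0.999, 1058.12], [0.0, 0.0, 0.0, 1.0]]}
[[-0.001, 0.953, 0.304, 77.47], [1.0, 0.001, -0.0, -0.167], [-0.001, 0.304, -0.953, -143.061], [0.0, 0.0, 0.0, 1.0]]
0.1 [[ 9.09074263e-01  4.16633588e-01 -6.61528891e-04]
 [ 4.16634085e-01 -9.09072473e-01  1.81064558e-03]
 [ 1.52998060e-04 -1.92162678e-03 -9.99998142e-01]] [-0.55647511  0.253984    0.54413416] 85.66973855513189
```

View pics/top0.png

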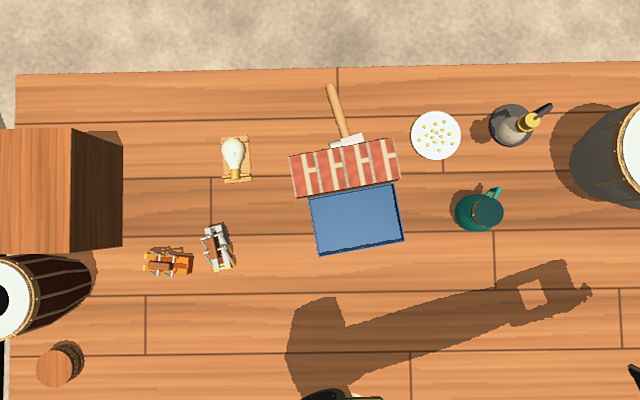

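View pics/scene0.png

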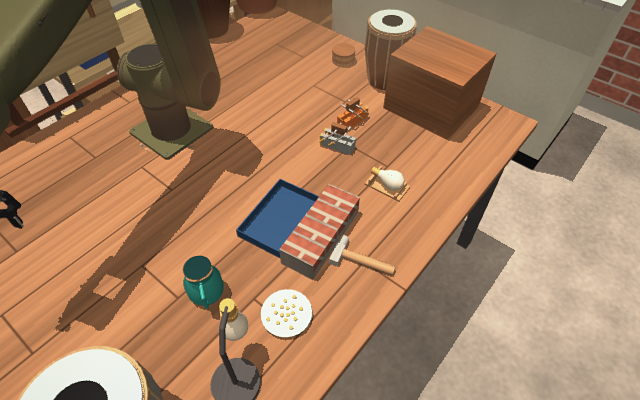

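The top view shows the grey tin at about (218,247), the orange look-alike at (167,262), the tray around (356,220) and the ledge around (345,167). Next I'll enlarge the tin and the ledge/tray.

Run:
```python
import cv2,numpy as np
t=cv2.imread("pics/top0.png")
a=cv2.resize(t[215:280,135:245],None,fx=7,fy=7,interpolation=cv2.INTER_CUBIC)
b=cv2.resize(t[130:262,280:410],None,fx=4,fy=4,interpolation=cv2.INTER_CUBIC)
cv2.imwrite("pics/a.png",a);cv2.imwrite("pics/b.png",b)
```

```text
(no output)
```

View pics/a.png

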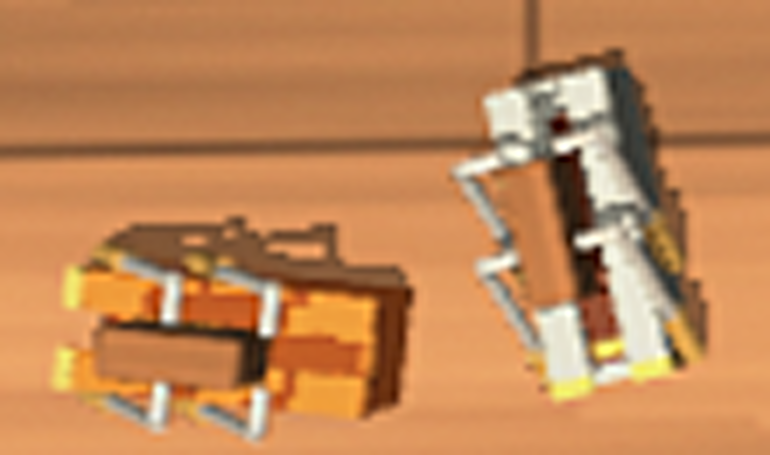

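View pics/b.png

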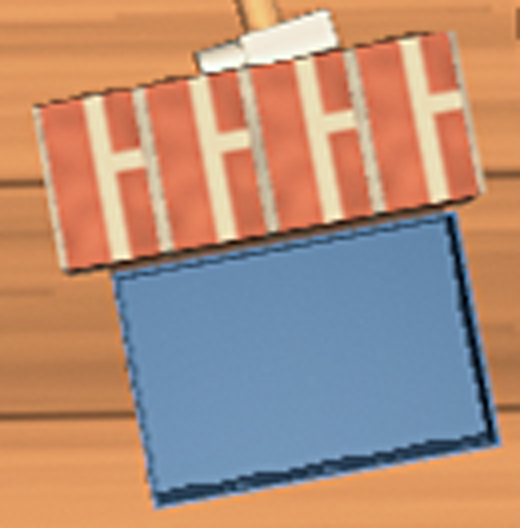

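In the enlarged top view (crop pixels), the tin's top face has far corners (487,97),(605,68) and mouth corners (553,400),(672,370), with the brass at the bottom, facing the robot. The handle top is (497,168),(548,155),(582,300),(537,305). The ledge's front corners are (66,272),(485,192) and the tray's corners are (115,272),(455,213),(497,443),(155,507).

```bash
cat > h.py <<'E'
from plant import *
import numpy as np
def ray(name,px,z,s=None):
    c=get_calibration(name)
    T=np.array(c["pose"]) if "pose" in c else None
    if T is None:
        s=s or state(); A=np.eye(4);A[:3,:3]=s["tool_rot"];A[:3,3]=s["tcp_pos"];T=A@np.array(c["tool_from_camera"])
    px=np.atleast_2d(px).astype(float)
    d=np.c_[(px[:,0]-c["cx"])/c["fx"],-(px[:,1]-c["cy"])/c["fy"],-np.ones(len(px))]@T[:3,:3].T
    o=T[:3,3];return o+d*((z-o[2])/d[:,2])[:,None]
E
python3 - <<'E'
from h import *
np.set_printoptions(precision=1,suppress=True)
def f(l,o,k): return (np.array(l)+.5)/k-.5+o
for nm,l,o,k,z in [("tin",[(487,97),(605,68),(553,400),(672,370)],(135,215),7,42),("handle",[(497,168),(548,155),(537,305),(582,300)],(135,215),7,92),
 ("ledge",[(35,105),(452,32),(66,272),(485,192)],(280,130),4,70),("tray",[(115,272),(455,213),(155,507),(497,443)],(280,130),4,32)]:
    p=ray("top",f(l,o,k),z)
    ax=(p[0]+p[1]-p[2]-p[3])/2
    print(nm,p[:,:2].tolist(),"mid",p.mean(0),"front",(p[2]+p[3])/2,"back",(p[0]+p[1])/2,"len",np.hypot(*ax[:2]),"wid",np.linalg.norm(p[0]-p[1]),"yaw",np.arctan2(ax[1],ax[0]), np.arctan2(*( (p[0]-p[1]+p[2]-p[3])[[0,1]]*[-1,1])))
for nm,p in [("bulb",(236,158)),("hammer",(338,115)),("saucer",(436,135)),("jug",(475,212))]:
    print(nm,ray("top",p,20))
E
```

```text
tin [[532.227234919728, 334.3201523176105], [541.7193867437404, 292.37137000308303], [425.4637851189565, 311.3847785831591], [435.2548166497939, 269.32032121881764]] mid [483.7 301.8  42. ] front [430.4 290.4  42. ] back [537.  313.3  42. ] len 109.06527807268928 wid 43.009316245689334 yaw 0.21241438765026244 0.22561770961781868
handle [[509.10046968175266, 316.0605450724005], [513.15318514552, 298.8433366787657], [463.1244615718882, 302.77452308940514], [464.5369286059994, 287.63418596226813]] mid [487.5 301.3  92. ] front [463.8 295.2  92. ] back [511.1 307.5  92. ] len 48.85619207704709 wid 17.687757559965224 yaw 0.25338930370292906 0.16732065174029087
ledge [[704.3859806704861, 120.41194331528035], [743.6952306965413, -132.67593609972664], [602.7443437197601, 103.1373325197536], [646.1889236169268, -149.86570089628003]] mid [674.3 -14.7  70. ] front [624.5 -23.4  70. ] back [724.   -6.1  70. ] len 101.05406572283921 wid 256.1224157398099 yaw 0.17136187834108046 0.16208135288314388
tray [[604.3073894779092, 75.28443203601171], [637.2030785217402, -137.73788399266726], [457.81739432192586, 52.86173199252214], [493.70263851696996, -159.8453426391016]] mid [548.3 -42.4  32. ] front [475.8 -53.5  32. ] back [620.8 -31.2  32. ] len 146.69474046269778 wid 215.54728827774846 yaw 0.15236717618263285 0.1601761643923181
bulb [[709.6 258.7  20. ]]
hammer [[814.8  -3.4  20. ]]
saucer [[ 758.1 -250.9   20. ]]
jug [[ 560.9 -342.1   20. ]]
```

Call:
step_arm(
  steps=[
    [[0.24,1,0],[0,0,-0.15]],
    [[0.24,1,0],[0,0,-0.15]],
    [[0.24,1,0],[0,0,-0.15]],
    [[0.24,1,0],[0,0,-0.15]],
    [[0.24,1,0],[0,0,-0.15]],
    [[0.24,1,0],[0,0,-0.15]],
    [[0.24,1,0],[0,0,-0.15]],
    [[0.24,1,0],[0,0,-0.15]],
    [[0.24,1,0],[0,0,-0.15]],
    [[0.24,1,0],[0,0,-0.15]],
  ],
  claw=1,
  squeeze=100,
)

```text
time_s: 1.1
tcp_pos: [330.7, -339.6, 230.8]
tool_rot: [[0.976, 0.218, -0.0], [0.218, -0.976, 0.001], [-0.0, -0.001, -1.0]]
ft_force: [0.8, -0.2, -0.3]
opening: 85.6
grip_force: 0.0
```

Call:
step_arm(
  steps=[
    [[0.24,1,0],[0,0,0]],
    [[0.24,1,0],[0,0,0]],
    [[0.24,1,0],[0,0,0]],
    [[0.24,1,0],[0,0,0]],
    [[0.24,1,0],[0,0,0]],
    [[0.24,1,0],[0,0,0]],
    [[0.24,1,0],[0,0,0]],
    [[0.24,1,0],[0,0,0]],
    [[0.24,1,0],[0,0,0]],
    [[0.24,1,0],[0,0,0]],
  ],
)

```text
time_s: 2.1
tcp_pos: [390.6, -89.7, 230.9]
tool_rot: [[0.976, 0.218, -0.0], [0.218, -0.976, 0.0], [-0.0, -0.0, -1.0]]
ft_force: [-0.5, 0.5, -0.4]
opening: 85.6
grip_force: 0.0
```

Call:
step_arm(
  steps=[
    [[0.24,1,0],[0,0,0]],
    [[0.24,1,0],[0,0,0]],
    [[0.24,1,0],[0,0,0]],
    [[0.24,1,0],[0,0,0]],
    [[0.24,1,0],[0,0,0]],
    [[0.24,1,0],[0,0,0]],
    [[0.24,1,0],[0,0,0]],
    [[0.24,1,0],[0,0,0]],
    [[0.24,1,0],[0,0,0]],
    [[0.24,1,0],[0,0,0]],
  ],
)

```text
time_s: 3.1
tcp_pos: [450.6, 160.2, 230.8]
tool_rot: [[0.976, 0.219, -0.001], [0.219, -0.976, -0.0], [-0.001, 0.0, -1.0]]
ft_force: [0.9, -0.3, 0.8]
opening: 85.2
grip_force: 0.0
```

Call:
step_arm(
  steps=[
    [[0.24,1,0],[0,0,0]],
    [[0.24,1,0],[0,0,0]],
    [[0.24,1,0],[0,0,0]],
    [[0.24,1,0],[0,0,0]],
    [[0.24,1,0],[0,0,0]],
    [[0.24,0.7,0],[0,0,0]],
    [[0,0,0],[0,0,0]],
    [[0,0,0],[0,0,0]],
  ],
)

```text
time_s: 3.9
tcp_pos: [486.4, 301.4, 230.6]
tool_rot: [[0.976, 0.219, -0.001], [0.219, -0.976, -0.001], [-0.001, 0.001, -1.0]]
ft_force: [-0.3, -0.8, -0.4]
opening: 85.7
grip_force: 0.0
```

Run:
```python
from h import *
import cv2
s=state();print(s["time_s"],s["tcp_pos"],np.round(s["tool_rot"],3).tolist(),np.round(s["joint_positions"],2),s["ft_force"])
np.save("s1.npy",s,allow_pickle=True)
im=get_image("wrist");cv2.imwrite("pics/w1.png",im[:,:,::-1])
```

```text
3.9 [486.41707885 301.40284388 230.63002616] [[0.976, 0.219, -0.001], [0.219, -0.976, -0.001], [-0.001, 0.001, -1.0]] [ 0.46 -0.05  1.83 -0.    1.36  1.81] [-0.30395562 -0.83808587 -0.379797  ]
```

View pics/w1.png

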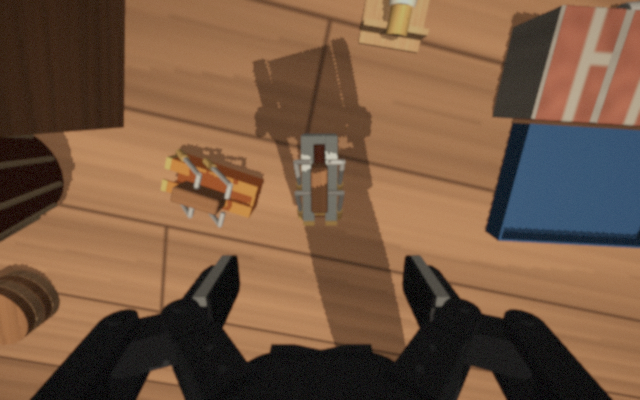

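The wrist view shows the tin straight under the camera and aligned with the image: top far corners near (301,137),(338,137), mouth near (301,222),(338,222). I'll enlarge it to see the rods.

Run:
```python
from h import *
import cv2
np.set_printoptions(precision=1,suppress=True)
s=state()
print(ray("wrist",[(301,137),(338,137),(301,222),(338,222),(319.5,180)],42,s))
im=cv2.imread("pics/w1.png")[125:235,270:370]
cv2.imwrite("pics/w1c.png",cv2.resize(im,None,fx=5,fy=5,interpolation=cv2.INTER_CUBIC))
```

```text
[[531.4 334.2  42. ]
 [540.7 292.7  42. ]
 [428.8 313.6  42. ]
 [438.9 268.   42. ]
 [486.8 302.5  42. ]]
```

View pics/w1c.png

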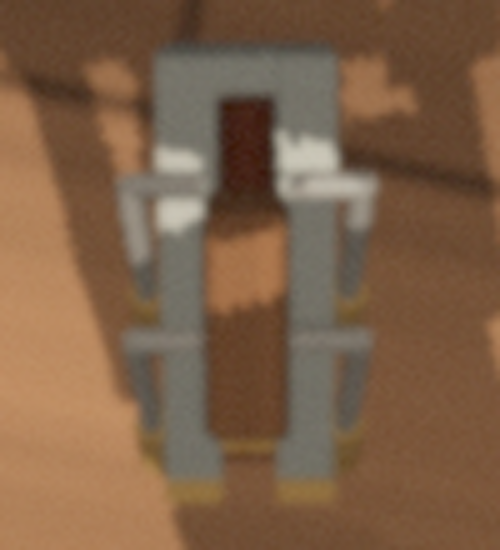

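The rods' horizontal arms meet the handle at crop rows 185 and 340. The handle top spans rows ~205–440 and columns 207–288.

Run:
```python
from h import *
np.set_printoptions(precision=1,suppress=True)
s=state();R=np.array(s["tool_rot"])
def loc(p,z):
    return ((ray("wrist",p,z,s)-s["tcp_pos"])@R)[:, :2]
print("handle top ends, tool xy",loc([(319.3,166),(319.3,212.5)],92))
for z in (60,68,76): print("rods",z,loc([(319.5,162),(319.5,193)],z))
print("tin ends",loc([(319.5,134.5),(319.5,221)],42))
```

```text
handle top ends, tool xy [[ 26.8  -1.4]
 [-22.8  -1.5]]
rods 60 [[ 25.5  -1.4]
 [-10.3  -1.4]]
rods 68 [[26.9 -1.3]
 [-8.1 -1.4]]
rods 76 [[28.2 -1.3]
 [-5.9 -1.4]]
tin ends [[ 54.1  -1.4]
 [-52.   -1.6]]
```

Call:
step_arm(
  steps=[
    [[0.36,0.14,-0.9],[0,0,0]],
    [[0,0,-1],[0,0,0]],
    [[0,0,-1],[0,0,0]],
    [[0,0,-1],[0,0,0]],
    [[0,0,-1],[0,0,0]],
    [[0,0,-1],[0,0,0]],
    [[0,0,-0.6],[0,0,0]],
    [[0,0,-0.4],[0,0,0]],
    [[0,0,0],[0,0,0]],
  ],
)

```text
time_s: 4.85
tcp_pos: [495.1, 304.3, 57.7]
tool_rot: [[0.976, 0.218, -0.002], [0.218, -0.976, -0.001], [-0.002, 0.001, -1.0]]
ft_force: [0.7, 0.0, 0.1]
opening: 85.3
grip_force: 0.0
```

Call:
step_arm(
  steps=[
    [[0,0,0],[0,0,0]],
    [[0,0,0],[0,0,0]],
    [[0,0,0],[0,0,0]],
    [[0,0,0],[0,0,0]],
    [[0,0,0],[0,0,0]],
    [[0,0,0],[0,0,0]],
    [[0,0,0],[0,0,0]],
    [[0,0,0],[0,0,0]],
  ],
  claw=0,
  squeeze=100,
)

```text
time_s: 5.65
tcp_pos: [496.2, 305.4, 59.5]
tool_rot: [[0.976, 0.219, 0.001], [0.219, -0.976, 0.001], [0.001, -0.0, -1.0]]
ft_force: [-1.9, 0.3, 4.9]
opening: 16.7
grip_force: 97.7
```

Call:
step_arm(
  steps=[
    [[0,0,0.3],[0,0,0]],
    [[0,0,0.6],[0,0,0]],
    [[0,0,1],[0,0,0]],
    [[0,0,1],[0,0,0]],
    [[0,0,1],[0,0,-0.13]],
    [[0,0,1],[0,0,-0.13]],
    [[0,0,1],[0,0,-0.13]],
    [[0,0,0.2],[0,0,0]],
  ],
)

```text
time_s: 6.45
tcp_pos: [497.4, 305.8, 215.7]
tool_rot: [[0.986, 0.165, 0.006], [0.165, -0.986, 0.003], [0.006, -0.002, -1.0]]
ft_force: [-0.2, 0.3, -1.3]
opening: 16.7
grip_force: 97.9
```

Call:
step_arm(
  steps=[
    [[0.4,-0.9,0],[0.1,-0.62,0]],
    [[0.4,-1,0],[0.1,-0.62,0]],
    [[0.4,-1,0],[0.1,-0.62,0]],
    [[0.4,-1,0],[0.1,-0.62,0]],
    [[0.4,-1,0],[0.1,-0.62,0]],
    [[0.4,-1,0],[0.1,-0.62,0]],
    [[0.4,-1,0],[0.1,-0.62,0]],
    [[0.4,-1,0],[0.1,-0.62,0]],
    [[0.4,-1,0],[0.1,-0.62,0]],
    [[0.4,-1,0],[0.1,-0.62,0]],
  ],
)

```text
time_s: 7.45
tcp_pos: [593.0, 61.2, 209.0]
tool_rot: [[0.641, 0.166, 0.749], [0.11, -0.986, 0.124], [0.759, 0.003, -0.651]]
ft_force: [0.2, 1.5, -2.7]
opening: 16.7
grip_force: 98.1
```

Call:
step_arm(
  steps=[
    [[0.3,-1,0],[0,0,0]],
    [[0.3,-1,0],[0,0,0]],
    [[0.3,-1,0],[0,0,0]],
    [[0.2,-0.2,0],[0,0,0]],
    [[0,0,0],[0,0,0]],
    [[0,0,0],[0,0,0]],
  ],
)

```text
time_s: 8.05
tcp_pos: [621.1, -16.8, 209.9]
tool_rot: [[0.643, 0.167, 0.748], [0.11, -0.986, 0.125], [0.758, 0.002, -0.652]]
ft_force: [-0.6, 0.8, -3.0]
opening: 16.4
grip_force: 98.1
```

Run:
```python
from h import *
import cv2
np.set_printoptions(precision=1,suppress=True)
s=state();print(s["time_s"],s["tcp_pos"],np.round(s["joint_positions"],2),s["ft_force"],s["opening"])
R=np.array(s["tool_rot"]);print(np.degrees(np.arctan2(np.hypot(*R[:2,2]),-R[2,2])),np.arctan2(R[1,2],R[0,2]))
# predicted rim corner & mouth in tool->world: tool x=tin x, tool z=-tin z
for nm,c in [("rimlow",(-64,0,59.5)),("rimtop",(-64,0,17.5))]:
    print(nm,np.array(s["tcp_pos"])+R@np.array(c))
a=get_image("scene")[:,:,::-1][150:300,220:400];b=get_image("wrist")[:,:,::-1]
cv2.imwrite("pics/c2.png",cv2.resize(a,None,fx=4.4,fy=4,interpolation=cv2.INTER_CUBIC)[:600]);cv2.imwrite("pics/w2.png",b)
cv2.imwrite("pics/top2.png",get_image("top")[:,:,::-1])
```

```text
8.05 [621.1 -16.8 209.9] [-0.2 -0.3  2.3  0.7  0.5  0.6] [-0.6  0.8 -3. ] 16.378288411236657
49.30546141424961 0.1660816720722834
rimlow [624.5 -16.4 122.6]
rimtop [593.1 -21.6 150. ]
```

View pics/c2.png

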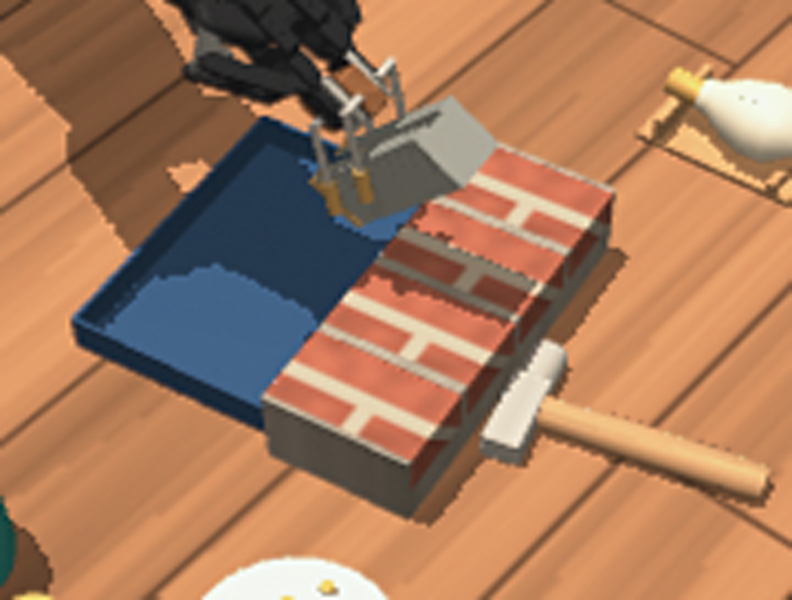

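The scene crop shows the tin tipped ~50° with its brass mouth over the ledge's front edge. The rim's lower corner on the robot's right side is near crop (357,225). I'll compare that with the prediction.

Run:
```python
from h import *
np.set_printoptions(precision=1,suppress=True)
c=get_calibration("scene");T=np.linalg.inv(np.array(c["pose"]))
s=state();R=np.array(s["tool_rot"])
def pr(w):
    p=T@np.append(w,1);u=c["cx"]+c["fx"]*p[0]/-p[2];v=c["cy"]-c["fy"]*p[1]/-p[2]
    return np.array([(u-220)*4.4,(v-150)*4])
for n,q in [("low -y",(-64,21,59.5)),("low +y",(-64,-21,59.5)),("top -y",(-64,21,17.5)),("top +y",(-64,-21,17.5)),("closed top-y",(46,21,17.5)),("closed top+y",(46,-21,17.5)),("closed low-y",(46,21,59.5))]:
    print(n,pr(s["tcp_pos"]+R@np.array(q)))
L=np.array([624.5,-23.4,70]);v=np.array([-.164,.986,0])
print("edge ends",pr(L+130*v),pr(L-130*v))
```

```text
low -y [361.5 221.4]
low +y [397.5 178.9]
top -y [314.2 176. ]
top +y [351.4 134.1]
closed top-y [417.6 132.7]
closed top+y [455.5  88.4]
closed low-y [467.6 182. ]
edge ends [476.4 131.9] [258. 394.]
```

Call:
step_arm(
  steps=[
    [[0.24,0.04,0],[0,0,0]],
    [[0,0,0],[0,0,0]],
    [[0,0,-0.5],[0,0,0]],
    [[0,0,-1],[0,0,0]],
    [[0,0,-1],[0,0,0]],
  ],
)

```text
time_s: 8.7
tcp_pos: [629.1, -16.7, 150.2]
tool_rot: [[0.638, 0.165, 0.752], [0.11, -0.986, 0.123], [0.762, 0.004, -0.648]]
ft_force: [2.1, 1.5, 6.4]
opening: 17.1
grip_force: 98.6
```

Call:
step_arm(
  steps=[
    [[0,0,0],[0,0,0]],
  ],
)

```text
time_s: 8.8
tcp_pos: [628.2, -16.7, 148.1]
tool_rot: [[0.641, 0.164, 0.749], [0.108, -0.986, 0.123], [0.759, 0.002, -0.651]]
ft_force: [-4.2, -1.2, 7.4]
opening: 16.7
grip_force: 99.5
```

Call:
step_arm(
  steps=[
    [[0,0,0.8],[0,0,0]],
    [[0,0,0.8],[0,0,0]],
    [[0,0,0],[0,0,0]],
    [[0,0,-0.6],[0,0,0]],
    [[0,0,-1],[0,0,0]],
    [[0,0,0.8],[0,0,0]],
    [[0,0,0.8],[0,0,0]],
    [[0,0,0],[0,0,0]],
    [[0,0,-0.6],[0,0,0]],
    [[0,0,-1],[0,0,0]],
  ],
)

```text
time_s: 9.8
tcp_pos: [629.2, -17.0, 150.8]
tool_rot: [[0.637, 0.165, 0.753], [0.11, -0.986, 0.123], [0.763, 0.005, -0.647]]
ft_force: [4.3, 2.9, 6.2]
opening: 16.9
grip_force: 100.7
```

Call:
step_arm(
  steps=[
    [[0,0,0.8],[0,0,0]],
    [[0,0,0.8],[0,0,0]],
    [[0,0,0],[0,0,0]],
    [[0,0,0],[0,0,0]],
    [[0,0,0],[0,0,0]],
  ],
)

```text
time_s: 10.3
tcp_pos: [626.9, -16.2, 186.5]
tool_rot: [[0.643, 0.166, 0.748], [0.11, -0.986, 0.125], [0.758, 0.002, -0.652]]
ft_force: [-0.8, -0.4, -1.0]
opening: 16.5
grip_force: 100.6
```

Run:
```python
from h import *
import cv2
np.set_printoptions(precision=1,suppress=True)
s=state();print(s["time_s"],s["tcp_pos"],s["ft_force"],s["opening"])
a=get_image("scene")[:,:,::-1][150:300,220:400]
cv2.imwrite("pics/c3.png",cv2.resize(a,None,fx=4.4,fy=4,interpolation=cv2.INTER_CUBIC)[:600])
```

```text
10.3 [626.9 -16.2 186.5] [-0.8 -0.4 -1. ] 16.49707251396207
```

View pics/c3.png

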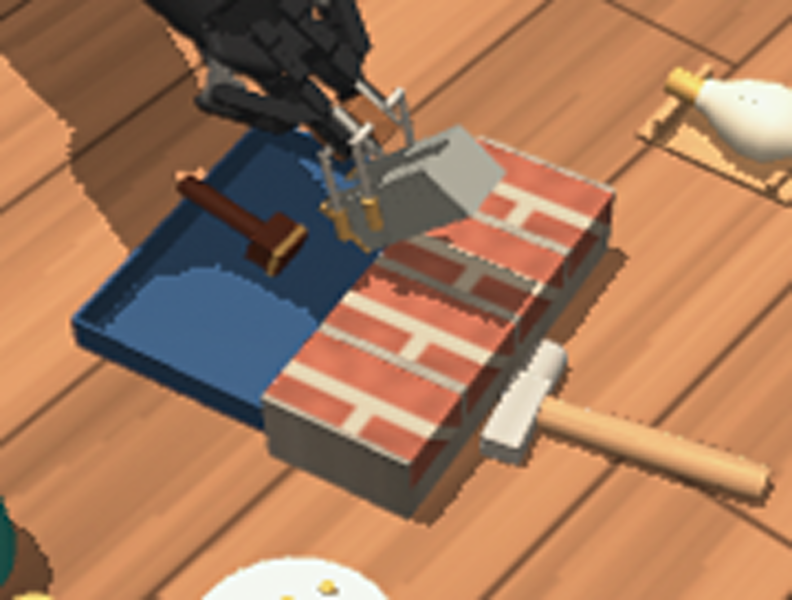

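The peg is out: its head lies in the tray near crop (275,245) and its shank rests on the front wall near (185,180). I'll check that its centre meets the limits.

Run:
```python
from h import *
np.set_printoptions(precision=1,suppress=True)
L=np.array([624.5,-23.4,70]);u=np.array([.986,.165,0]);v=np.array([-.165,.986,0]);tr=L-79*u;tr[2]=3
print(tr)
for z in (20,28,36):
    p=ray("scene",[(220+235/4.4,150+215/4)],z)[0];print(p,(p-tr)@u,(p-tr)@v)
for c,z in(((275,245),20),((185,180),40)):
    p=ray("scene",[(220+c[0]/4.4,150+c[1]/4)],z)[0];print(p,(p-tr)@u,(p-tr)@v)
```

```text
[546.6 -36.4   3. ]
[503.4 -25.8  20. ] -40.846535276286104 17.583913307344126
[508.3 -30.1  28. ] -36.742154122019336 12.577707910198106
[513.2 -34.4  36. ] -32.6377729677526 7.571502513051975
[542.7 -29.3  20. ] -2.7157318567240467 7.693458479002038
[467.7 -33.8  40. ] -77.41253183559756 15.611641715496733
```

Call:
step_arm(
  steps=[
    [[0,0,1],[0,0,0]],
    [[-0.4,1,0.2],[0,0,0]],
    [[-0.4,1,0],[0,0,0]],
    [[-0.4,1,0],[0,0,0]],
    [[-0.4,1,0],[-0.1,0.62,0]],
    [[-0.4,1,0],[-0.1,0.62,0]],
    [[-0.4,1,0],[-0.1,0.62,0]],
    [[-0.4,1,0],[-0.1,0.62,0]],
    [[-0.4,1,0],[-0.1,0.62,0]],
    [[-0.4,1,0],[-0.1,0.62,0]],
  ],
)

```text
time_s: 11.35
tcp_pos: [537.6, 208.1, 217.6]
tool_rot: [[0.93, 0.168, 0.327], [0.157, -0.986, 0.058], [0.332, -0.003, -0.943]]
ft_force: [0.4, 0.4, -1.2]
opening: 16.8
grip_force: 100.4
```

Call:
step_arm(
  steps=[
    [[-0.4,1,0],[-0.1,0.62,0]],
    [[-0.4,1,0],[-0.1,0.62,0]],
    [[-0.4,1,0],[-0.1,0.62,0]],
    [[-0.4,0.9,0],[-0.1,0.62,0]],
    [[0,0,0],[0,0,0]],
    [[0,0,0],[0,0,0]],
    [[0,0,0],[0,0,0]],
  ],
)

```text
time_s: 12.05
tcp_pos: [498.3, 303.7, 217.7]
tool_rot: [[0.986, 0.165, -0.009], [0.165, -0.986, 0.003], [-0.008, -0.005, -1.0]]
ft_force: [0.5, -0.2, -1.8]
opening: 16.8
grip_force: 100.5
```

Run:
```python
from h import *
import cv2
np.set_printoptions(precision=3,suppress=True)
s=state();print(s["time_s"],s["tcp_pos"],np.array(s["tool_rot"]),s["ft_force"])
a=get_image("scene")[:,:,::-1][80:230,220:400]
cv2.imwrite("pics/c4.png",cv2.resize(a,None,fx=4.4,fy=4,interpolation=cv2.INTER_CUBIC)[:600])
```

```text
12.05 [498.319 303.686 217.667] [[ 0.986  0.165 -0.009]
 [ 0.165 -0.986  0.003]
 [-0.008 -0.005 -1.   ]] [ 0.462 -0.226 -1.761]
```

View pics/c4.png

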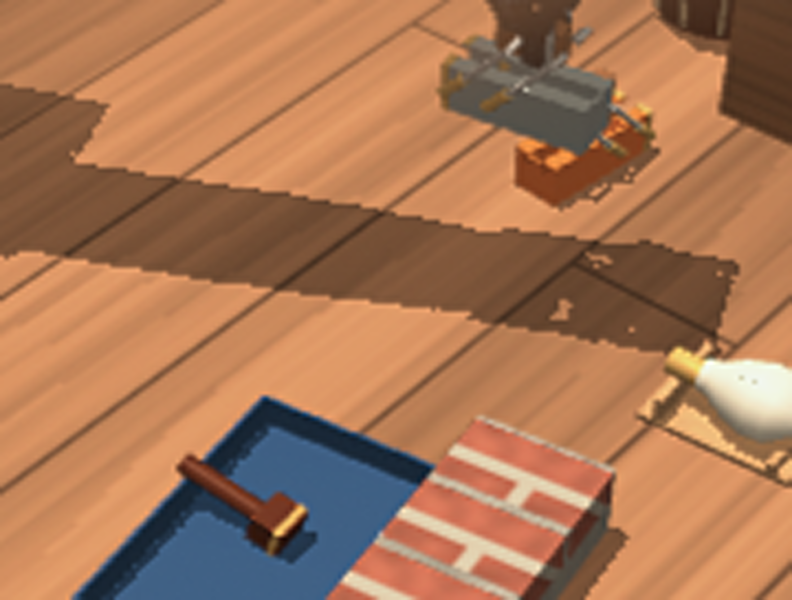

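Call:
step_arm(
  steps=[
    [[0,0,-1],[0,0,0]],
    [[0,0,-1],[0,0,0]],
    [[0,0,-1],[0,0,0]],
    [[0,0,-1],[0,0,0]],
    [[0,0,-1],[0,0,0]],
    [[0,0,-0.5],[0,0,0]],
    [[0,0,-0.3],[0,0,0]],
    [[0,0,-0.2],[0,0,0]],
    [[0,0,-0.2],[0,0,0]],
    [[0,0,0],[0,0,0]],
  ],
)

```text
time_s: 13.1
tcp_pos: [498.9, 304.4, 63.8]
tool_rot: [[0.986, 0.166, -0.008], [0.166, -0.986, 0.004], [-0.007, -0.005, -1.0]]
ft_force: [0.2, -0.4, -1.4]
opening: 16.5
grip_force: 100.5
```

Call:
step_arm(
  steps=[
    [[0,0,-0.1],[0,0,0]],
    [[0,0,-0.1],[0,0,0]],
    [[0,0,-0.1],[0,0,0]],
    [[0,0,0],[0,0,0]],
    [[0,0,0],[0,0,0]],
  ],
)

```text
time_s: 13.6
tcp_pos: [499.0, 305.0, 58.4]
tool_rot: [[0.986, 0.166, -0.008], [0.166, -0.986, 0.005], [-0.007, -0.006, -1.0]]
ft_force: [-5.3, -0.8, 8.8]
opening: 16.3
grip_force: 102.1
```

Call:
step_arm(
  steps=[
    [[0,0,0.1],[0,0,0]],
    [[0,0,0],[0,0,0]],
    [[0,0,0],[0,0,0]],
  ],
)

```text
time_s: 13.9
tcp_pos: [499.2, 304.9, 59.6]
tool_rot: [[0.986, 0.166, -0.007], [0.166, -0.986, 0.005], [-0.006, -0.006, -1.0]]
ft_force: [-1.3, 0.8, 5.1]
opening: 16.4
grip_force: 101.3
```

Call:
step_arm(
  steps=[
    [[0,0,0],[0,0,0]],
    [[0,0,0],[0,0,0]],
    [[0,0,0],[0,0,0]],
    [[0,0,0],[0,0,0]],
    [[0,0,0],[0,0,0]],
    [[0,0,0],[0,0,0]],
    [[0,0,0],[0,0,0]],
    [[0,0,0],[0,0,0]],
  ],
  claw=1,
)

```text
time_s: 14.7
tcp_pos: [498.6, 304.4, 58.6]
tool_rot: [[0.986, 0.166, -0.008], [0.166, -0.986, 0.004], [-0.007, -0.005, -1.0]]
ft_force: [-0.2, 0.3, -0.0]
opening: 85.3
grip_force: 0.0
```

Call:
step_arm(
  steps=[
    [[0,0,0.3],[0,0,0]],
    [[0,0,0.6],[0,0,0]],
    [[0,0,1],[0,0,0]],
    [[0,0,1],[0,0,0]],
    [[0,0,1],[0,0,0]],
    [[0,0,1],[0,0,0]],
    [[-1,0,1],[0,0,0]],
    [[-1,0,0],[0,0,0]],
    [[-1,0,0],[0,0,0]],
    [[0,0,0],[0,0,0]],
  ],
)

```text
time_s: 15.7
tcp_pos: [421.9, 304.6, 207.9]
tool_rot: [[0.986, 0.167, -0.007], [0.167, -0.986, 0.005], [-0.006, -0.006, -1.0]]
ft_force: [0.8, 0.8, -0.3]
opening: 85.4
grip_force: 0.0
```

Run:
```python
from h import *
import cv2
s=state();print(s["time_s"],s["tcp_pos"],s["ft_force"],s["opening"])
a=get_image("scene")[:,:,::-1][80:230,220:400]
cv2.imwrite("pics/c5.png",cv2.resize(a,None,fx=4.4,fy=4,interpolation=cv2.INTER_CUBIC)[:600])
```

```text
15.7 [421.92284037 304.63126643 207.85593745] [ 0.76876478  0.78704334 -0.31322864] 85.35023352158413
```

View pics/c5.png

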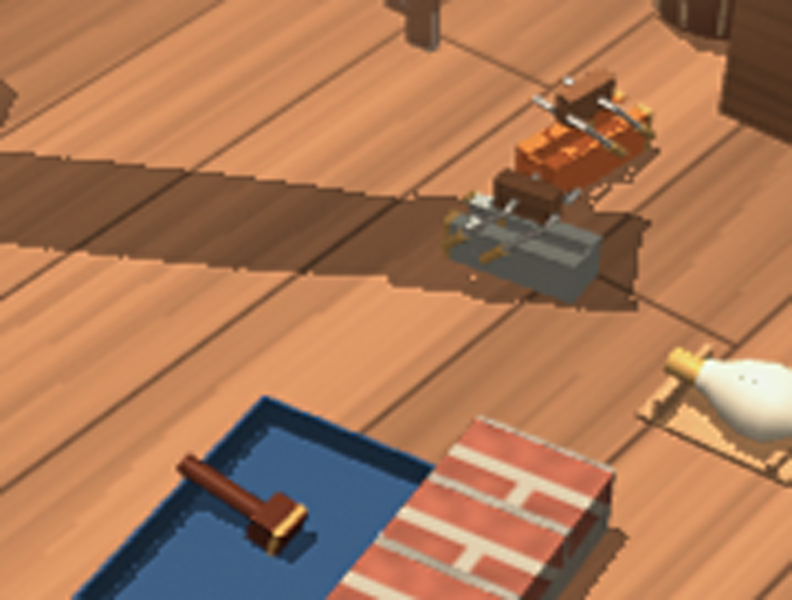

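The tin lies flat on its base on the bench at crop (525,250), released. The peg lies still in the tray, and the other things stand where they were.

```bash
python3 -c "
from plant import *
print(job_done())"
```

```text
the job is handed in; nothing more can be done
None
```

The job is handed in, with no verdict shown. Three taps on the ledge edge freed the peg into the tray, where it lies with its shank resting on the front wall. The empty tin is flat on the bench and released, and nothing else visibly moved; the jug and saucer were not in the last picture.

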